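# Close the slip pail and hang it over the drip tray

## Robot

A 7-joint arm with a two-finger parallel gripper is mounted at the origin on the work surface. World frame = base frame: x ahead of the robot, y to its left, z up, the work surface at z = 0. Lengths are in m, angles in rad, forces in N, time in s.
With the tool pointing down it reaches from about 0.425 to 0.875 m from the base axis. Payload 8.4 kg.
Tool frame: the origin (TCP) lies between the finger pads; the fingertips stand 8 mm ahead of it and the grasp point (between the pads) lies 11 mm behind it (ctrl.tcp_to_tips is the distance from the TCP to the fingertips, in m); z points along the fingers, y is the line along which they close (so a half turn about z gives the same grasp; the last joint's range is limited). The gripper opens to 87 mm and grips with 3 to 60 N. Pads are 19 mm wide; open, the fingers measure 117 mm over their backs; the gripper's body (75 mm by 190 mm) begins 51 mm behind the grasp point.
Start: joints at [1.143, 0.333, 0.04, 1.465, -0.013, 1.343, -0.059], TCP at [0.21, -0.615, 0.231] pointing down, gripper open.
Joint ranges: [-2.58, 2.58], [-0.38, 2.09], [-1.3, 1.39], [0.25, 2.4], [-1.5, 4.64], [0.08, 2.09], [-2.65, 2.65]. Speed limits (rad/s): [2.22, 2.22, 2.79, 2.79, 3.14, 3.14, 3.14].

## Interface

Orientations are given as [roll, pitch, yaw] about the fixed x, y, z axes, in that order (R = Rz(yaw) Ry(pitch) Rx(roll)).
In Python, from bench import readout, vision, order, ctrl gives the robot as it stands. The module is installed in compiled form; this text tells all that it offers.
- The arm moves only by the tool jog_arm, never from a script. Its argument "rows" is one flat list of numbers, 5 for each row, row after row: the opening, from -1 (shut) to 1 (fully open), then the shift along the tool's x, y, z in m, then the turn about the tool's z in rad. In form: [grip, tx, ty, tz, roll, grip, tx, ty, tz, roll, ...]. A call has 1 to 12 rows; each row is the pose to reach, as a shift and turn from the pose commanded when the call began, along the tool's axes at that moment; what a row does not reach only later rows make up. A row lasts 1/10 s, in which the tool goes at most 50 mm and 8.59 degrees, less where a joint would pass 70% of its speed; a pose out of reach is approached as far as the arm can. A call with a gripper value outside its range is refused whole. The fingers move at their own pace and stop on an object; "force" is the grip in N (left out, the last holds). Time passes only in rows, so rows that repeat a pose let the fingers close. It gives the time, the measured TCP pose, the force, the opening and the grip force at its end, in the units of the state.
- readout.sense(): the state, without advancing time (a new reading comes with each control period).
- vision.grab_frame(name): name is "scene" or "top"; returns the picture (384x512x3 uint8, red, green, blue); there is no depth.
- vision.camera_model(name): a dict with "K" (3x3 intrinsics, pixels), "k1" (the pictures are not rectified: a ray, as slopes to the right and down, at radius r is drawn at 1 + k1 r^2 times it, then the intrinsics apply), "R" (3x3) and "t" (3): a world point X has camera coordinates R X + t. Camera axes: x right, y down, z forward; pixel columns grow to the right and rows downward; lengths in m; the calibration is good to about 2 mm. A picture is of the moment at which its call begins. camera_model takes no time and is no camera call.
- order.finish_job(): hands the job in; it is judged then, once.
The state is a dict: "time": time; "joint_pos": joint angles; "joint_vel": joint speeds; "tau": joint torques, N m; "tcp_pos": TCP position; "tool_rot": TCP orientation; "ft_force": force on the tool from outside, world axes, zero at the start; "ft_torque": the same for the moment, N m; "width": opening from 0.0 (shut) to 1.0 (fully open); "gripper_force": force on a finger pad.
Only numpy, scipy, OpenCV 4.12 (cv2) and the standard library are available. Lean on these libraries where they do the work, as an engineer would, in place of code of your own. Each camera call takes 0.05 s, during which the arm holds its last target. There are 200 camera calls.

## Task

First press the raised side of the loose lid down on the small white pail, where the pail stands, until the lid sits level all round. Then push the stand's swing arm out from over its drip tray to its far stop, hang the pail by its handle on the arm's hook and let go of it there. Finally push the loaded arm back to its stop so that the pail hangs still over the tray; keep the pail upright throughout and do not shift the other things on the table.

Things in the scene. Friction and masses are not known exactly. Their poses are not given: they have to be found in the camera images.
- pail: White pail, 108 mm across the rim, 80 mm high (86 to the closed lid's top), about 0.35 kg. Its rigid upright steel handle (9 mm round bar) lies in the pail's x-z plane: uprights at x = +-62 mm; level top bars, centre z = 145 mm, from |x| = 12 to 50 mm; between them a hump peaking at x = 0, z = 153 mm. Origin: centre of the underside; z up.
- bail_top (a point): Peak of the hump in the middle of the pail's handle, on the bar's centre line; axes as the pail.
- pail_lid (a joint): Angle of the round white lid (107 mm across, 6 mm thick) on the pail, rad: 0 = down and level; it starts raised and stays where left. It is caught on the rim at the pail's y = -54 mm and turns there about a line along the pail's x, so its +y side stands up. Takes about 3 N to press down.
- lid_press (a point): Point on the lid's upper face, on its raised side, 92 mm from the caught edge (pail y = +38 mm when closed); moves with the lid.
- stand: Dark steel stand, fixed: base plate 110 x 110 x 12 mm, upright post 22 mm round up to z = 208 mm, and a grey drip tray 150 x 150 x 18 mm centred 145 mm from the post along the stand's x. Origin under the post; z up.
- pivot (a point): Pivot of the swing arm, on the post's axis at the height of the arm's centre line (215 mm above the table); axes as the stand.
- swing_arm (a joint): Angle of the arm, rad: 0 = parked along the stand's x over the tray, growing clockwise from above to 1.57 = out along the stand's -y; stops at both ends, stays where left. Level 10 mm round steel bar with an upturned end 168 to 173 mm from the pivot, 22 mm high above the bar's centre line, and a stub at 112 mm, 17 mm high; the handle hangs between them.
- hook_seat (a point): Where the centre of the pail's handle bar comes to rest on the arm: 142 mm from the pivot, 11 mm above the arm's centre line; moves with the arm, its x points along the arm to the tip.
- bowl_stack: Bystander: stack of grey clay bowls, 126 mm across, 112 mm high. Origin: centre of the underside.
- pinch_pot: Bystander: small open grey clay pot, 68 mm across, 42 mm high. Origin: centre of the underside.
- clay_cup: Bystander: grey clay mug, 72 mm across, 75 mm high. Origin: centre of the underside.
- water_bowl: Bystander: terracotta bowl, 170 mm across, 55 mm high. Origin: centre of the underside.
- plain_tub: Bystander: closed white tub without a handle, 110 mm across, 86 mm high. Origin: centre of the underside.
- spatula: Bystander: spatula lying flat, 190 mm long along its x. Origin: underside of its middle.
Things that resemble listed ones, but are neither listed nor needed, are in the scene too. What is shaped like the pail but yellow is not meant.

How it is judged:
On the way, in this order (a step that is already met when the one before it is completed fails the run):
1. the lid is pressed down level while the pail stands on the table (value of joint pail_lid below 0.04 rad and height (world z) of pail below 0.015 m), for 0.2 s.
2. the swing arm is pushed out to its far stop (value of joint swing_arm above 1.42 rad), for 0.1 s.
3. the pail hangs by its handle on the hook of the swung-out arm, let go (distance between bail_top and hook_seat below 0.032 m and height (world z) of pail above 0.045 m and angle between pail's own z axis and vertical below 0.3 rad and contact force between the fingers and pail below 0.2 N and value of joint pail_lid below 0.04 rad and value of joint swing_arm above 1.2 rad), for 0.3 s.
At the end, for the whole second after the job is handed in: The lid is level (0.04 rad); the pail hangs free and upright (0.3 rad) by its handle on the hook (middle of handle within 32 mm of the seat, underside over 45 mm up), moving under 0.1 m/s, untouched by the fingers; the arm is within 0.12 rad of its stop over the tray (distance between bail_top and hook_seat below 0.032 m and height (world z) of pail above 0.045 m and angle between pail's own z axis and vertical below 0.3 rad and contact force between the fingers and pail below 0.2 N and value of joint pail_lid below 0.04 rad and value of joint swing_arm below 0.12 rad and linear speed of pail below 0.1 m/s).
It fails at once if the pail is tipped more than 0.6 rad (angle between pail's own z axis and vertical above 0.6 rad).
It fails at once if another thing on the table is shifted more than 30 mm (distance of any of bowl_stack, pinch_pot, clay_cup, water_bowl, plain_tub, spatula from where it was at the start of the episode above 0.03 m).
It also fails if it takes over 72 s, if anything falls off the work surface, if the arm or the gripper's body presses on something with over 40 N, if the wrist force passes 120 N, or if a joint passes its speed limit or range.

## Working session

There is one attempt and no reset: what is moved stays moved. The work goes in short steps, Python scripts to look and compute and a tool call to move; the robot and the scene stay as the last step left them, time stands still between calls to the robot, and variables do not carry over. Pictures are saved under pics/ and viewed, at most 10 in all, crops included, and the job is handed in when it is done.

Besides the shell and the picture viewer there is one more tool, called after "Call:" in YAML: its name, and indented under it one key for each argument. jog_arm: Moves the arm, as the interface text tells. Its arguments: {"type":"object","properties":{"rows":{"type":"array"},"force":{"type":"number"}},"required":["rows"]}

```bash
mkdir -p pics
cat > h.py <<'E'
import numpy as np,cv2
from bench import readout,vision,order,ctrl
def cam(n):
    c=vision.camera_model(n);return [np.array(c[k],float) for k in("K","R","t")]+[float(c["k1"])]
def proj(n,X):
    K,R,t,k=cam(n);p=R@np.array(X,float)+t;s=p[:2]/p[2];s=s*(1+k*(s@s));return (K@[*s,1])[:2]
def ray(n,uv):
    K,R,t,k=cam(n);d=np.linalg.solve(K,[*uv,1])[:2];s=d.copy()
    for _ in range(30): s=d/(1+k*(s@s))
    return -R.T@t,R.T@np.array([*s,1])
def atz(n,uv,z):
    o,d=ray(n,uv);return o+d*(z-o[2])/d[2]
def tri(a,b):
    A=[];B=[]
    for n,uv in(("scene",a),("top",b)):
        o,d=ray(n,uv);d/=np.linalg.norm(d);P=np.eye(3)-np.outer(d,d);A.append(P);B.append(P@o)
    X=np.linalg.solve(sum(A),sum(B));return X,[np.round(proj(n,X)-uv,1) for n,uv in(("scene",a),("top",b))]
def save(n,f,crop=None,s=1):
    im=vision.grab_frame(n)[:,:,::-1]
    if crop: x0,y0,x1,y1=crop;im=im[y0:y1,x0:x1]
    cv2.imwrite("pics/"+f,cv2.resize(im,None,fx=s,fy=s,interpolation=cv2.INTER_CUBIC))
E
python3 - <<'E'
from h import *
a=vision.grab_frame("scene");b=vision.grab_frame("top")
cv2.imwrite("pics/s0.png",cv2.resize(a[:,:,::-1],(800,600),interpolation=cv2.INTER_CUBIC))
cv2.imwrite("pics/t0.png",cv2.resize(b[:,:,::-1],(800,600),interpolation=cv2.INTER_CUBIC))
np.savez("f0.npz",a=a,b=b)
for n in("scene","top"):
    K,R,t,k=cam(n);print(n,K[0,0],k,-R.T@t,R[2])
s=readout.sense();print({k:np.round(v,3) for k,v in s.items()},ctrl.tcp_to_tips)
E
```

```text
scene 462.0402954542332 -0.0006434766931368666 [1.55256765 0.15312599 0.9006775 ] [-0.80613393 -0.11652926 -0.58014569]
top 427.58487820476705 -0.16142423084964885 [ 0.17315061 -0.01223462  1.66418327] [ 0.20713715  0.0022535  -0.97830932]
{'time': np.float64(0.1), 'joint_pos': array([ 1.143,  0.334,  0.04 ,  1.466, -0.013,  1.343, -0.059]), 'joint_vel': array([-0.001, -0.   ,  0.001, -0.002,  0.   , -0.001,  0.001]), 'tau': array([ 3.0000e-03, -6.5782e+01,  1.3390e+00, -4.0471e+01, -6.0000e-02,
        4.1000e-02, -0.0000e+00]), 'tcp_pos': array([ 0.21 , -0.615,  0.23 ]), 'tool_rot': array([-3.14 ,  0.   ,  0.329]), 'ft_force': array([-0.688,  0.374,  0.214]), 'ft_torque': array([-0.012, -0.03 ,  0.028]), 'gripper_force': np.float64(0.0), 'width': np.float64(1.002)} 0.008
```

View pics/s0.png

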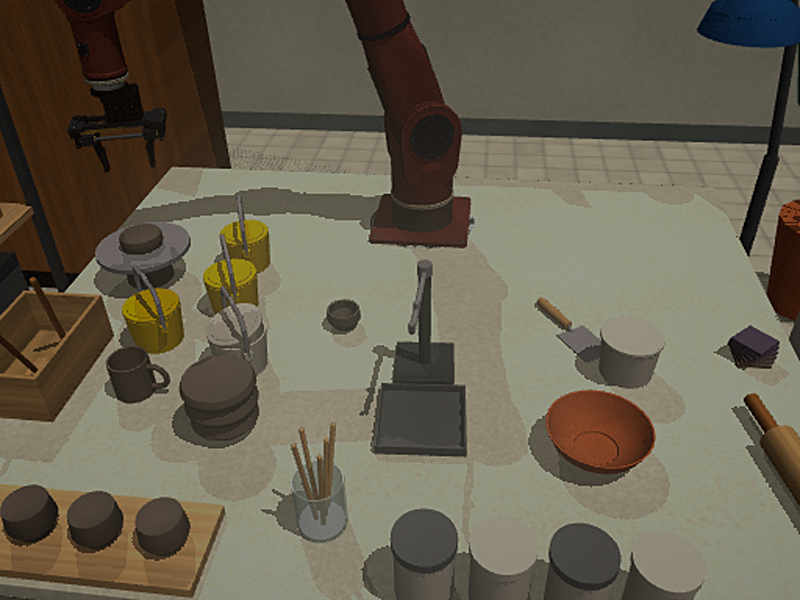

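View pics/t0.png

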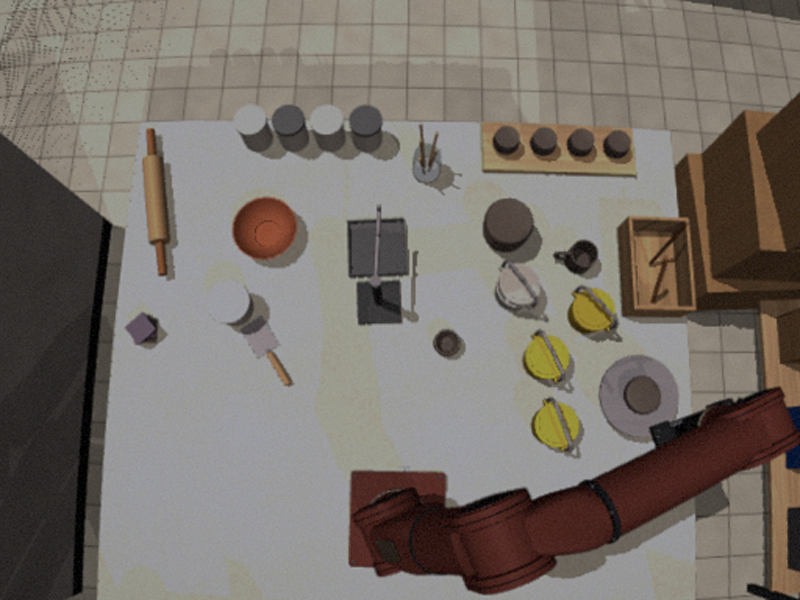

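Run:
```python
from h import *
f=np.load("f0.npz")
def cr(k,x0,y0,w,h,s):
    im=cv2.resize(f[k][y0:y0+h,x0:x0+w,::-1],None,fx=s,fy=s,interpolation=cv2.INTER_CUBIC)
    im=np.clip(im*1.3,0,255).astype(np.uint8).copy()
    for i in range(0,w,10): cv2.putText(im,str(x0+i),(i*s,8),0,.3,(0,0,255));cv2.line(im,(i*s,10),(i*s,16),(0,0,255))
    for i in range(10,h,10): cv2.putText(im,str(y0+i),(0,i*s),0,.3,(0,0,255))
    return im
cv2.imwrite("pics/pail.png",np.hstack([cr("a",122,186,56,66,7),cr("b",304,152,56,66,7)]))
cv2.imwrite("pics/stand.png",np.hstack([cr("a",226,160,80,132,4),cr("b",212,120,96,132,4)][:2]))
```

```text
(no output)
```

View pics/pail.png

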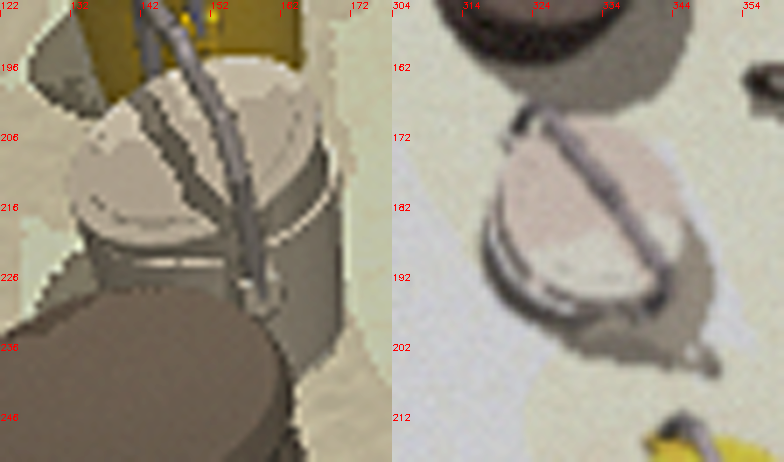

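View pics/stand.png

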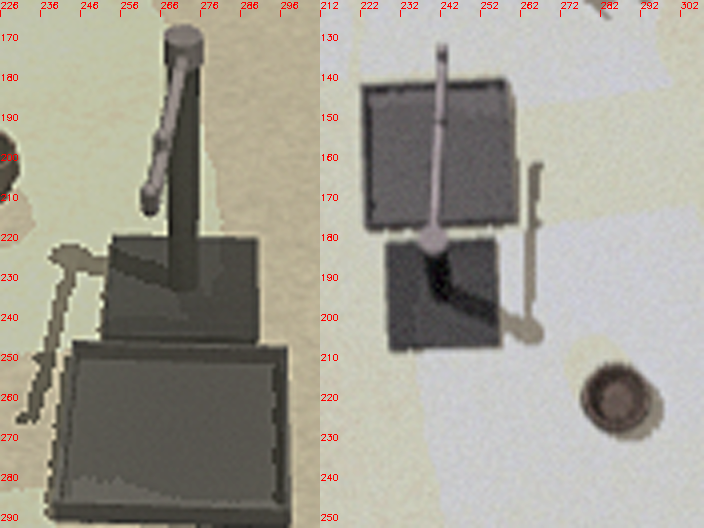

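White pail at scene px ≈(152,216)/top ≈(331,183). Its lid is raised on the side towards the robot and +y. Look-alikes: three yellow pails at scene px (97,204), (147,183), (157,157), and the white handle-less tub at (403,224); I'm choosing the white one with a handle. Stand: post top at scene (271,168) / top (240,181), arm tip at (263,208) / (242,132).

```bash
cat > fit.py <<'E'
from h import *
f=np.load("f0.npz")
def pailpts(p,lid=None):
    x,y,th=p;c,s=np.cos(th),np.sin(th)
    T=lambda q:np.array([x+c*q[0]-s*q[1],y+s*q[0]+c*q[1],q[2]])
    return T
print("handle ends top z.143",atz("top",(325,168),.143),atz("top",(342,194),.143))
print("post top",tri((271,168),(240,180.5)))
print("tip",tri((263,206),(242,133)))
e1=atz("top",(325,168),.143);e2=atz("top",(342,194),.143);m=(e1+e2)/2;d=e1-e2
# pail +y points to robot & +world y
th=np.arctan2(d[1],d[0]);print(np.linalg.norm(d),m,th)
import sys
def draw(pail,stand,fn):
    T=pailpts(pail);S=pailpts(stand);g=np.linspace(0,2*np.pi,60)
    P=[[(-62,0,60),(-62,0,132),(-50,0,145),(-12,0,145),(0,0,153),(12,0,145),(50,0,145),(62,0,132),(62,0,60)]]
    P+=[[(54*np.cos(a),54*np.sin(a),z) for a in g] for z in(0,80)]
    Q=[[(0,0,0),(0,0,215),(170,0,215),(170,0,237)],[(70,-75,18),(220,-75,18),(220,75,18),(70,75,18),(70,-75,18)],[(-55,-55,12),(55,-55,12),(55,55,12),(-55,55,12),(-55,-55,12)],[(112,0,215),(112,0,232)]]
    out=[]
    for n,k,bx in(("scene","a",(122,155,180,138)),("top","b",(212,120,150,115))):
        s=4 if n=="top" else 4
        im=cv2.resize(np.ascontiguousarray(f[k][:,:,::-1]),None,fx=s,fy=s,interpolation=cv2.INTER_CUBIC)
        for L,TT,col in((P,T,(0,0,255)),(Q,S,(0,255,0))):
            for l in L:
                pts=np.array([proj(n,TT(np.array(q)/1000))for q in l]);cv2.polylines(im,[np.int32((pts+.5)*s)],False,col,1)
        x0,y0,w,h=[v*s for v in bx];out.append(im[y0:y0+h,x0:x0+w])
    h=max(o.shape[0] for o in out);out=[np.pad(o,((0,h-o.shape[0]),(0,0),(0,0))) for o in out]
    o=np.hstack(out);k=800/o.shape[1];cv2.imwrite("pics/"+fn,cv2.resize(o,None,fx=k,fy=k,interpolation=cv2.INTER_AREA))
if __name__=="__main__":
    t=tri((271,168),(240,180.5))[0];u=tri((263,206),(242,133))[0]
    ps=np.arctan2(u[1]-t[1],u[0]-t[0])
    print("stand psi",ps)
    # square edges of the tray in top view, z=.018
    for uv in((222,141),(260,140),(224,177),(260.5,175.5)): print(atz("top",uv,.018))
    draw((m[0],m[1],th),(t[0],t[1],ps),"ov1.png")
E
python3 fit.py
```

```text
handle ends top z.143 [ 0.6052835  -0.25334512  0.143     ] [ 0.50772998 -0.31446782  0.143     ]
post top (array([0.53126742, 0.05622782, 0.22630783]), [array([-0.,  0.]), array([-0.,  0.])])
tip (array([0.70354104, 0.05366724, 0.23230155]), [array([-0.1,  0. ]), array([-0.1,  0. ])])
0.11512026140837892 [ 0.55650674 -0.28390647  0.143     ] 0.5597171330441559
stand psi -0.014862372649950292
[0.7473322  0.14357732 0.018     ]
[ 0.75396378 -0.01065494  0.018     ]
[0.59647805 0.13007388 0.018     ]
[ 0.60500716 -0.01499082  0.018     ]
```

View pics/ov1.png

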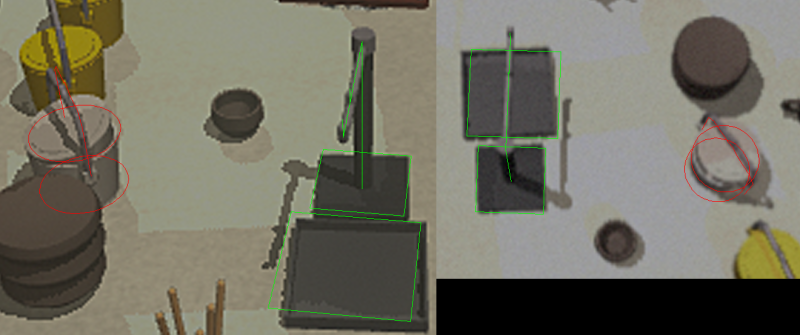

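```bash
cat > ov2.py <<'E'
from fit import *
def big(pail,lid):
    T=pailpts(pail);g=np.linspace(0,2*np.pi,72);out=[]
    H=[(-62,0,60),(-62,0,132),(-50,0,145),(-12,0,145),(0,0,153),(12,0,145),(50,0,145),(62,0,132),(62,0,60)]
    H=[np.array(a)+(np.array(b)-a)*k for a,b in zip(H,H[1:]) for k in np.arange(0,1,.25)]
    R=[(54*np.cos(a),54*np.sin(a),80) for a in g]
    L=[]
    for a in g:
        r=54+53.5*np.sin(a);L.append((53.5*np.cos(a),-54+r*np.cos(lid)-6*np.sin(lid),80+r*np.sin(lid)+6*np.cos(lid)))
    for n,k,(x0,y0,w,h) in(("scene","a",(124,172,57,75)),("top","b",(304,156,57,75))):
        s=7;im=cv2.resize(f[k][y0:y0+h,x0:x0+w,::-1],None,fx=s,fy=s,interpolation=cv2.INTER_CUBIC);im=np.clip(im*1.3,0,255).astype(np.uint8).copy()
        for l,c in((H,(0,0,255)),(R,(0,200,0)),(L,(255,0,0))):
            for q in l:
                p=(proj(n,T(np.array(q)/1000))-[x0,y0]+.5)*s;cv2.circle(im,tuple(np.int32(p)),1,c,-1)
        out.append(im)
    return np.hstack(out)
if __name__=="__main__": cv2.imwrite("pics/ov2.png",big((m[0],m[1],th),.25))
E
python3 ov2.py >/dev/null
```

```text
(no output)
```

View pics/ov2.png

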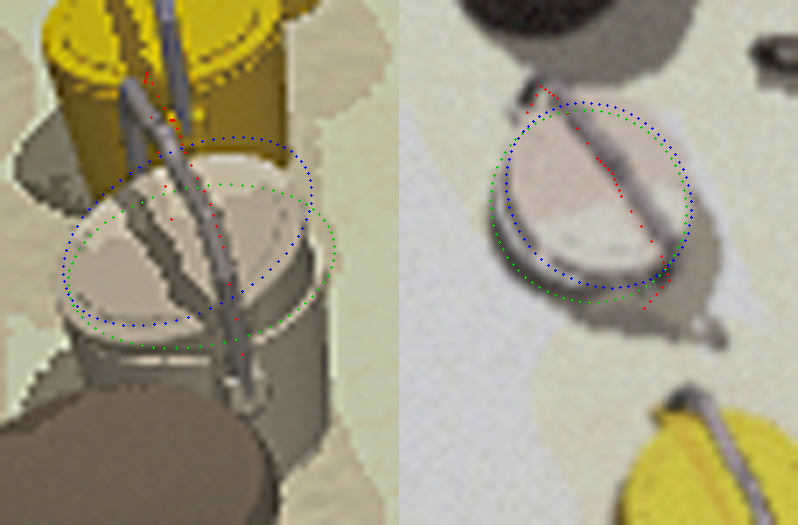

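```bash
cat > fit3.py <<'E'
from ov2 import *
from scipy.optimize import minimize
from scipy.ndimage import map_coordinates
D={}
for n,k in(("scene","a"),("top","b")):
    g=f[k].astype(np.float32).mean(2);D[n]=cv2.GaussianBlur(g,(0,0),.8)-cv2.GaussianBlur(g,(0,0),3)
H=np.array([(x,0,145+(8*(1-abs(x)/12) if abs(x)<12 else 0)) for x in range(-50,51,4)])/1000
def cost(p,ns=("scene","top")):
    T=pailpts(p);c=0
    for n in ns:
        uv=np.array([proj(n,T(q)) for q in H]);c+=map_coordinates(D[n],uv.T[::-1],order=1).mean()
    return c+((np.array(p)-p0)**2/np.array([.012,.012,.15])**2).sum()*.3
p0=np.array([m[0]+.002,m[1]-.003,th])
if __name__=="__main__":
    for ns in(("top",),("scene",),("scene","top")):
        b=min((minimize(cost,p0+[a,c,e],args=(ns,),method="Nelder-Mead",options=dict(initial_simplex=p0+[a,c,e]+np.vstack([np.zeros(3),np.diag([.005,.005,.06])]))) for a in(-.006,0,.006) for c in(-.006,0,.006) for e in(-.1,.1)),key=lambda r:r.fun)
        print(ns,np.round(b.x,4),b.fun)
    cv2.imwrite("pics/ov3.png",big(b.x,.25))
E
python3 fit3.py|tail -3
```

```text
post top (array([0.53126742, 0.05622782, 0.22630783]), [array([-0.,  0.]), array([-0.,  0.])])
tip (array([0.70354104, 0.05366724, 0.23230155]), [array([-0.1,  0. ]), array([-0.1,  0. ])])
0.11512026140837892 [ 0.55650674 -0.28390647  0.143     ] 0.5597171330441559Traceback (most recent call last):
  File "fit3.py", line 16, in <module>
    b=min((minimize(cost,p0+[a,c,e],args=(ns,),method="Nelder-Mead",options=dict(initial_simplex=p0+[a,c,e]+np.vstack([np.zeros(3),np.diag([.005,.005,.06])]))) for a in(-.006,0,.006) for c in(-.006,0,.006) for e in(-.1,.1)),key=lambda r:r.fun)
  File "fit3.py", line 16, in <genexpr>
    b=min((minimize(cost,p0+[a,c,e],args=(ns,),method="Nelder-Mead",options=dict(initial_simplex=p0+[a,c,e]+np.vstack([np.zeros(3),np.diag([.005,.005,.06])]))) for a in(-.006,0,.006) for c in(-.006,0,.006) for e in(-.1,.1)),key=lambda r:r.fun)
           ~~~~~~~~^^^^^^^^^^^^^^^^^^^^^^^^^^^^^^^^^^^^^^^^^^^^^^^^^^^^^^^^^^^^^^^^^^^^^^^^^^^^^^^^^^^^^^^^^^^^^^^^^^^^^^^^^^^^^^^^^^^^^^^^^^^^^^^^^^^^^^^^^^^^
    res = _minimize_neldermead(fun, x0, args, callback, bounds=bounds,
                               **options)
    fxr = func(xr)
    fx = function(np.copy(x), *(wrapper_args + args))
  File "fit3.py", line 11, in cost
    uv=np.array([proj(n,T(q)) for q in H]);c+=map_coordinates(D[n],uv.T[::-1],order=1).mean()
                 ~~~~^^^^^^^^
  File "h.py", line 6, in proj
    K,R,t,k=cam(n);p=R@np.array(X,float)+t;s=p[:2]/p[2];s=s*(1+k*(s@s));return (K@[*s,1])[:2]
            ~~~^^^
  File "h.py", line 4, in cam
    c=vision.camera_model(n);return [np.array(c[k],float) for k in("K","R","t")]+[float(c["k1"])]
ValueError: time passes only in moves, steps and waits
```

```bash
sed -i 's/^def cam(n):/import functools\n@functools.cache\ndef cam(n):/' h.py; python3 fit3.py|tail -3
```

```text
('top',) [ 0.5562 -0.2886  0.6281] -21.97195616790282
('scene',) [ 0.5779 -0.2813  0.6894] -12.700522149289199
('scene', 'top') [ 0.5513 -0.2902  0.5592] -24.070153800722558
```

View pics/ov3.png

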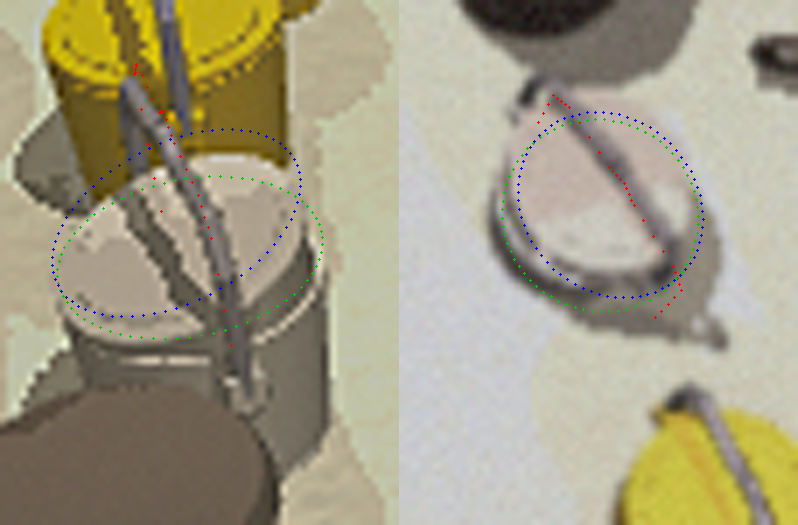

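```bash
cat > fit4.py <<'E'
from fit3 import *
from scipy.optimize import least_squares
g=np.linspace(0,2*np.pi,120)
def res(p):
    T=pailpts(p);r=[]
    pr=lambda n,q:proj(n,T(np.array(q)/1000))
    r+=list(pr("scene",(-57,0,143))-[142.1,183.2])
    r+=list(pr("top",(57,0,143))-[323.8,167.5])+list(pr("top",(-57,0,143))-[342.3,192.7])
    for n,e in(("scene",(170.4,222.6)),("top",(316.5,198.1))):
        c=np.array([pr(n,(54*np.cos(a),54*np.sin(a),79)) for a in g])
        r+=[(c[:,0].max() if n=="scene" else c[:,0].min())-e[0],c[:,1].max()-e[1]]
    return r+[]
s=least_squares(res,p0);
if __name__=="__main__":
    print(s.x,np.round(s.fun,1))
    def c2(p): return cost(p)-0+ ((p-s.x)**2/np.array([.004,.004,.05])**2).sum()*1.5-((p-p0)**2/np.array([.012,.012,.15])**2).sum()*.3
    print(minimize(c2,s.x,method="Nelder-Mead",options=dict(initial_simplex=s.x+np.vstack([np.zeros(3),np.diag([.004,.004,.04])]))).x)
E
python3 fit4.py|tail -4
```

```text
tip (array([0.70354104, 0.05366724, 0.23230155]), [array([-0.1,  0. ]), array([-0.1,  0. ])])
0.11512026140837892 [ 0.55650674 -0.28390647  0.143     ] 0.5597171330441559
[ 0.56083455 -0.28375336  0.63217607] [ 0.1 -0.8  0.3  0.1  0.5 -0.6  0.5 -0.   0.  -0.4]
[ 0.55926112 -0.28516033  0.58994164]
```

Call:
jog_arm:
  rows: [-1, 0.426, -0.242, 0, 1.29, -1, 0.426, -0.242, 0, 1.29, -1, 0.426, -0.242, 0, 1.29, -1, 0.426, -0.242, 0, 1.29, -1, 0.426, -0.242, 0, 1.29, -1, 0.426, -0.242, 0, 1.29, -1, 0.426, -0.242, 0, 1.29, -1, 0.426, -0.242, 0, 1.29, -1, 0.426, -0.242, 0, 1.29, -1, 0.426, -0.242, 0, 1.29, -1, 0.426, -0.242, 0, 1.29, -1, 0.426, -0.242, 0, 1.29]
  force: 60

```text
time: 1.3
tcp_pos: [0.5372, -0.2441, 0.2299]
tool_rot: [-3.141, 0.002, -0.955]
ft_force: [-0.1, 0.5, 0.4]
width: 0.032
gripper_force: 0.0
```

Call:
jog_arm:
  rows: [-1, 0, 0, 0.04, 0, -1, 0, 0, 0.08, 0, -1, 0, 0, 0.1, 0, -1, 0, 0, 0.108, 0, -1, 0, 0, 0.116, 0, -1, 0, 0, 0.122, 0, -1, 0, 0, 0.128, 0, -1, 0, 0, 0.132, 0, -1, 0, 0, 0.132, 0]

```text
time: 2.2
tcp_pos: [0.5351, -0.2487, 0.0985]
tool_rot: [-3.141, -0.0, -0.961]
ft_force: [0.5, -0.6, 1.1]
width: 0.003
gripper_force: 0.0
```

Call:
jog_arm:
  rows: [-1, 0, 0, 0.003, 0, -1, 0, 0, 0.005, 0, -1, 0, 0, 0.006, 0, -1, 0, 0, 0.006, 0]

```text
time: 2.6
tcp_pos: [0.5354, -0.2487, 0.0943]
tool_rot: [-3.141, -0.001, -0.961]
ft_force: [-6.2, 2.6, 14.9]
width: 0.001
gripper_force: 7.6
```

Call:
jog_arm:
  rows: [-1, 0, 0, 0.002, 0, -1, 0, 0, 0.002, 0, -1, 0, 0, 0.002, 0, -1, 0, 0, 0, 0, -1, 0, 0, -0.05, 0, -1, 0, 0, -0.1, 0, -1, 0, 0, -0.15, 0, -1, 0, 0, -0.2, 0, -1, 0, 0, -0.2, 0]

```text
time: 3.5
tcp_pos: [0.5376, -0.2497, 0.3007]
tool_rot: [-3.135, -0.01, -0.961]
ft_force: [-0.1, 0.5, -0.4]
width: 0.001
gripper_force: 0.0
```

```bash
cat > ov5.py <<'E'
from fit4 import *
import fit,ov2
a=vision.grab_frame("scene");b=vision.grab_frame("top");np.savez("f1.npz",a=a,b=b)
ov2.f=dict(a=a,b=b)
cv2.imwrite("pics/ov5.png",big((0.560,-0.2845,0.61),0))
print(readout.sense()["tcp_pos"],readout.sense()["ft_force"])
E
python3 ov5.py|tail -1
```

```text
[ 0.53555069 -0.24887297  0.29399451] [-0.50315432  0.29203928 -0.2979526 ]
```

View pics/ov5.png

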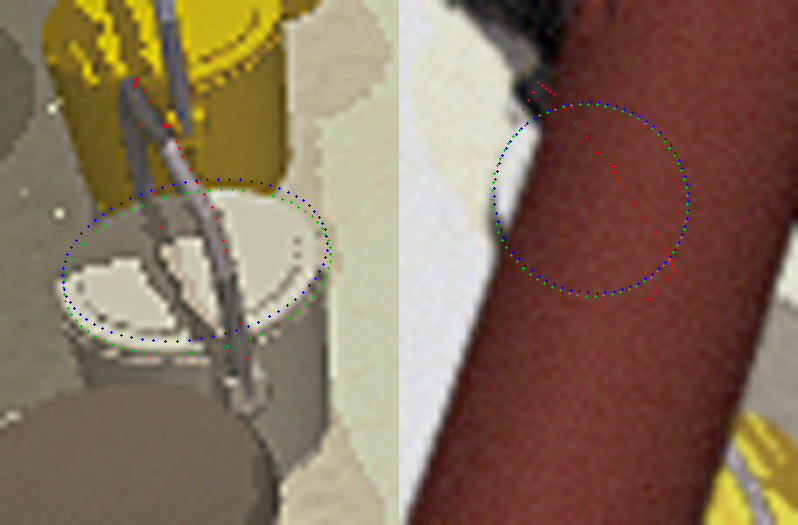

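Call:
jog_arm:
  rows: [-1, -0.211, -0.307, 0, -0.961, -1, -0.211, -0.307, 0, -0.961, -1, -0.211, -0.307, 0, -0.961, -1, -0.211, -0.307, 0, -0.961, -1, -0.211, -0.307, 0, -0.961, -1, -0.211, -0.307, 0, -0.961, -1, -0.211, -0.307, 0, -0.961, -1, -0.211, -0.307, 0, -0.961, -1, -0.211, -0.307, 0, -0.961, -1, -0.211, -0.307, 0, -0.961]

```text
time: 4.6
tcp_pos: [0.6654, 0.1, 0.2906]
tool_rot: [3.141, 0.003, 0.0]
ft_force: [-0.0, -0.4, 0.8]
width: 0.004
gripper_force: 0.0
```

Call:
jog_arm:
  rows: [-1, 0, 0, 0.045, 0, -1, 0, 0, 0.09, 0, -1, 0, 0, 0.09, 0, -1, 0, 0.02, 0.09, 0, -1, 0, 0.03, 0.09, 0, -1, 0, 0.045, 0.09, 0, -1, 0, 0.065, 0.09, 0, -1, -0.006, 0.085, 0.09, 0, -1, -0.012, 0.104, 0.09, 0, -1, -0.024, 0.121, 0.09, 0, -1, -0.036, 0.138, 0.09, 0]

```text
time: 5.7
tcp_pos: [0.6298, -0.039, 0.2039]
tool_rot: [-3.141, -0.002, -0.001]
ft_force: [0.3, 1.3, 0.2]
width: -0.002
gripper_force: 0.5
```

Call:
jog_arm:
  rows: [-1, -0.016, 0.014, 0, 0, -1, -0.032, 0.025, 0, 0, -1, -0.044, 0.031, 0, 0, -1, -0.056, 0.036, 0, 0, -1, -0.064, 0.039, 0, 0, -1, -0.072, 0.04, 0, 0, -1, -0.076, 0.04, 0, 0, -1, -0.079, 0.04, 0, 0, -1, -0.079, 0.04, 0, 0]

```text
time: 6.6
tcp_pos: [0.5594, -0.0778, 0.2042]
tool_rot: [3.141, -0.02, 0.001]
ft_force: [43.6, -3.7, -21.6]
width: 0.009
gripper_force: 21.6
```

Call:
jog_arm:
  rows: [-1, 0.01, 0, 0, 0, -1, 0.05, 0, 0, 0, -1, 0.05, 0, -0.05, 0, -1, 0.05, 0, -0.1, 0, -1, 0.1, -0.05, -0.1, 0, -1, 0.14, -0.08, -0.1, 0, -1, 0.14, -0.08, -0.1, 0]

```text
time: 7.3
tcp_pos: [0.6924, 0.0068, 0.3019]
tool_rot: [-3.139, 0.0, 0.004]
ft_force: [0.2, 0.6, 0.0]
width: 0.003
gripper_force: 0.0
```

Run:
```python
from h import *
a=vision.grab_frame("scene");b=vision.grab_frame("top");np.savez("f2.npz",a=a,b=b)
o=[]
for im,(x0,y0,w,h) in((a,(205,160,85,90)),(b,(222,160,75,90))):
    s=5;c=cv2.resize(im[y0:y0+h,x0:x0+w,::-1],None,fx=s,fy=s,interpolation=cv2.INTER_CUBIC)
    for i in range(0,w,10): cv2.putText(c,str(x0+i),(i*s,8),0,.3,(0,0,255))
    for i in range(10,h,10): cv2.putText(c,str(y0+i),(0,i*s),0,.3,(0,0,255))
    o.append(c)
cv2.imwrite("pics/arm.png",np.hstack(o))
print(readout.sense()["tcp_pos"])
```

```text
[0.69181134 0.00631598 0.30095968]
```

View pics/arm.png

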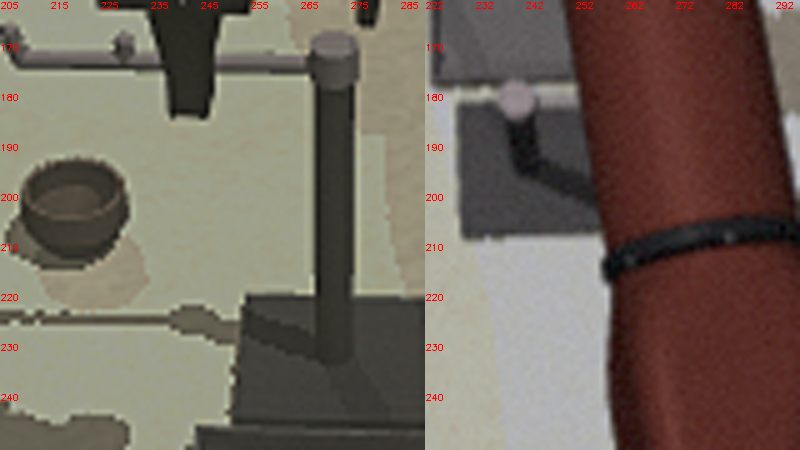

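Run:
```python
from h import *
P=[atz("scene",uv,.215) for uv in((208.5,171.5),(229.3,172),(264.5,172.7))]
for p in P: print(p)
d=P[0]-P[2];print(np.arctan2(d[1],d[0]), atz("scene",(271,169),.224),atz("top",(240,179.5),.224),"seat est", P[1]+(P[0]-P[1])/np.linalg.norm(P[0]-P[1])*.03)
```

```text
[ 0.54685885 -0.1104125   0.215     ]
[ 0.54395039 -0.0543132   0.215     ]
[0.53838035 0.03968925 0.215     ]
-1.5143712475158457 [0.53256159 0.05647243 0.224     ] [0.53543211 0.05631331 0.224     ] seat est [ 0.54550365 -0.08427296  0.215     ]
```

Call:
jog_arm:
  rows: [1, -0.11, 0.275, 0, -0.606, 1, -0.11, 0.275, 0, -0.606, 1, -0.11, 0.275, 0, -0.606, 1, -0.11, 0.275, 0, -0.606, 1, -0.11, 0.275, 0, -0.606, 1, -0.11, 0.275, 0, -0.606, 1, -0.11, 0.275, 0, -0.606, 1, -0.11, 0.275, 0, -0.606, 1, -0.11, 0.275, 0, -0.606]
  force: 60

```text
time: 8.3
tcp_pos: [0.5809, -0.2715, 0.3028]
tool_rot: [-3.141, -0.001, 0.607]
ft_force: [0.2, 0.7, -0.2]
width: 0.74
gripper_force: 0.0
```

Call:
jog_arm:
  rows: [1, 0, 0, 0.04, 0, 1, 0, 0, 0.08, 0, 1, 0, 0, 0.12, 0, 1, 0, 0, 0.145, 0, 1, 0, 0, 0.16, 0, 1, 0, 0, 0.167, 0, 1, 0, 0, 0.167, 0]

```text
time: 9.0
tcp_pos: [0.5811, -0.2721, 0.1356]
tool_rot: [-3.141, -0.0, 0.607]
ft_force: [-1.2, 0.4, 0.0]
width: 0.999
gripper_force: 0.0
```

Call:
jog_arm:
  rows: [-1, 0, 0, 0, 0, -1, 0, 0, 0, 0, -1, 0, 0, 0, 0, -1, 0, 0, 0, 0, -1, 0, 0, 0, 0, -1, 0, 0, 0, 0, -1, 0, 0, 0, 0, -1, 0, 0, 0, 0]
  force: 50

```text
time: 9.8
tcp_pos: [0.5807, -0.2728, 0.1355]
tool_rot: [-3.141, -0.0, 0.606]
ft_force: [-0.4, -0.3, 0.6]
width: 0.358
gripper_force: 0.0
```

Call:
jog_arm:
  rows: [-1, 0, 0, 0, 0, -1, 0, 0, 0, 0, -1, 0, 0, 0, 0, -1, 0, 0, 0, 0, -1, 0, 0, 0, 0, -1, 0, 0, 0, 0]

```text
time: 10.4
tcp_pos: [0.5808, -0.273, 0.1357]
tool_rot: [3.141, -0.0, 0.606]
ft_force: [0.2, -1.5, 0.5]
width: 0.089
gripper_force: 50.0
```

Call:
jog_arm:
  rows: [-1, 0, 0, -0.01, 0, -1, 0, 0, -0.02, 0, -1, 0, 0, -0.035, 0, -1, 0, 0, -0.05, 0, -1, 0, 0, -0.065, 0, -1, 0, 0, -0.08, 0, -1, 0, 0, -0.095, 0, -1, 0, 0, -0.107, 0, -1, 0, 0, -0.107, 0, -1, 0, 0, -0.107, 0]

```text
time: 11.4
tcp_pos: [0.5807, -0.2728, 0.2424]
tool_rot: [-3.142, 0.0, 0.606]
ft_force: [-0.3, -1.0, -2.7]
width: 0.086
gripper_force: 50.0
```

Run:
```python
from h import *
a=vision.grab_frame("scene");np.savez("f3.npz",a=a)
o=[]
x0,y0,w,h=100,120,110,120
s=5;c=cv2.resize(a[y0:y0+h,x0:x0+w,::-1],None,fx=s,fy=s,interpolation=cv2.INTER_CUBIC)
for i in range(0,w,10): cv2.putText(c,str(x0+i),(i*s,8),0,.3,(0,0,255))
for i in range(10,h,10): cv2.putText(c,str(y0+i),(0,i*s),0,.3,(0,0,255))
cv2.imwrite("pics/lift.png",c)
S=readout.sense();print(S["tcp_pos"],S["ft_force"],S["ft_torque"])
```

```text
[ 0.58041528 -0.27271188  0.24180754] [ 0.61971704 -0.92721547 -2.98157706] [ 0.03403715 -0.04524835  0.04878514]
```

View pics/lift.png

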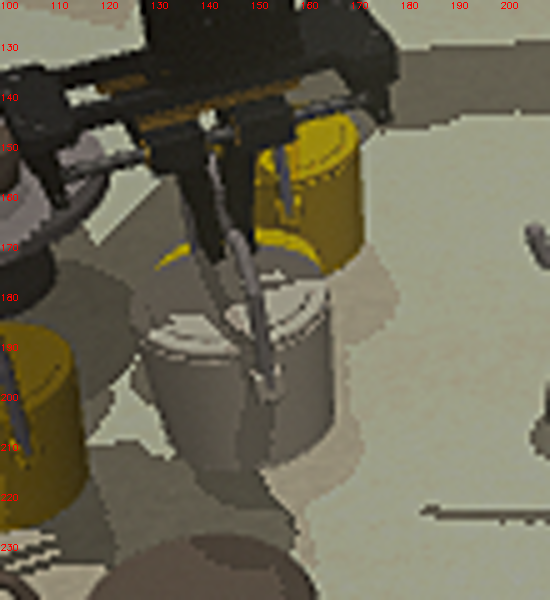

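Call:
jog_arm:
  rows: [-1, 0.002, -0.007, 0, 0.09, -1, 0.004, -0.014, 0, 0.18, -1, 0.006, -0.022, 0, 0.27, -1, 0.009, -0.029, 0, 0.36, -1, 0.011, -0.036, 0, 0.46, -1, 0.013, -0.043, 0, 0.546, -1, 0.013, -0.043, 0, 0.546, -1, 0.013, -0.043, 0, 0.546]

```text
time: 12.25
tcp_pos: [0.5668, -0.2301, 0.2419]
tool_rot: [-3.141, 0.001, 0.063]
ft_force: [-0.5, 0.8, -3.0]
width: 0.084
gripper_force: 50.0
```

Run:
```python
from h import *
from scipy.ndimage import map_coordinates
from scipy.optimize import minimize
a=vision.grab_frame("scene");np.savez("f4.npz",a=a)
S=readout.sense();T=S["tcp_pos"];yaw=S["tool_rot"][2];print(T,S["tool_rot"],S["ft_force"])
# columns of white body just below the rim: scan rows at expected rim height
g=a.astype(int)
for v in range(int(proj("scene",[.543,-.23,.165])[1]),int(proj("scene",[.543,-.23,.165])[1])+34,4):
    u0=int(proj("scene",[.543,-.23,.165])[0]);print(v,u0,' '.join(str(g[v,u].sum()//3) for u in range(u0-28,u0+29,2)))
hp=np.array(T)+[-.024*np.cos(yaw),-.024*np.sin(yaw),0]
for z in(.107,.187):
    c=np.array([proj("scene",[hp[0]+.054*np.cos(t),hp[1]+.054*np.sin(t),z]) for t in np.linspace(0,6.28,90)]);print(z,c.min(0),c.max(0))
```

```text
[ 0.56676738 -0.23044839  0.24204374] [-3.14151467e+00  7.44201568e-04  6.19690034e-02] [ 0.02770104  0.18686261 -2.99737872]
183 168 110 111 70 70 97 76 164 80 85 105 71 166 152 152 154 138 130 127 81 90 107 144 79 135 153 152 153 152 152
187 168 58 64 68 59 58 65 69 73 83 151 71 107 138 136 128 110 88 101 91 89 89 87 81 134 151 149 150 148 154
191 168 61 62 60 60 60 66 70 73 74 79 64 64 129 85 88 92 91 91 91 92 90 87 80 135 149 149 151 150 154
195 168 57 59 63 60 62 57 69 72 73 67 83 88 92 87 90 91 92 93 92 90 91 87 80 132 153 150 148 151 150
199 168 59 59 60 59 60 58 66 71 72 74 61 64 65 86 88 89 92 92 92 91 90 86 79 136 151 151 153 153 152
203 168 55 47 58 60 60 55 58 69 73 74 77 76 86 88 87 91 90 90 92 91 90 86 68 155 154 150 154 152 154
207 168 138 136 133 138 136 141 60 56 71 74 75 75 83 85 88 91 91 91 92 88 80 163 153 152 154 155 153 153 154
211 168 71 70 71 69 73 68 66 68 70 73 73 141 98 103 97 114 129 159 156 152 152 153 154 152 152 153 154 153 154
215 168 72 70 71 71 72 73 74 73 73 73 74 74 72 75 71 86 156 150 153 152 152 153 152 152 154 153 154 155 154
0.107 [150.83576094 188.85351022] [188.97436563 211.7912699 ]
0.187 [146.46288497 166.11662066] [186.02729574 188.2960697 ]
```

Call:
jog_arm:
  rows: [-1, 0.001, -0.015, 0, 0, -1, 0.002, -0.035, 0, 0, -1, 0.004, -0.06, 0, 0, -1, 0.005, -0.085, 0, 0, -1, 0.007, -0.11, 0, 0, -1, 0.008, -0.13, 0, 0, -1, 0.009, -0.142, 0, 0, -1, 0.009, -0.146, 0, 0, -1, 0.009, -0.146, 0, 0, -1, 0.009, -0.146, 0, 0]

```text
time: 13.3
tcp_pos: [0.5671, -0.0851, 0.2424]
tool_rot: [3.141, 0.0, 0.058]
ft_force: [0.3, 0.2, -4.2]
width: 0.086
gripper_force: 50.0
```

Call:
jog_arm:
  rows: [-1, 0, 0, 0.007, 0, -1, 0, 0, 0.014, 0, -1, 0, 0, 0.02, 0, -1, 0, 0, 0.025, 0, -1, 0, 0, 0.028, 0, -1, 0, 0, 0.031, 0, -1, 0, 0, 0.033, 0, -1, 0, 0, 0.033, 0]

```text
time: 14.1
tcp_pos: [0.5675, -0.0838, 0.2101]
tool_rot: [3.141, -0.001, 0.06]
ft_force: [-0.4, -0.2, 1.0]
width: 0.086
gripper_force: 50.0
```

Call:
jog_arm:
  rows: [0, 0, 0, 0, 0, 0, 0, 0, 0, 0, 0, 0, 0, 0, 0, 0, 0, 0, 0, 0, 0, 0, 0, 0, 0, 0, 0, 0, 0, 0, 0, 0, 0, 0, 0, 0, 0, 0, 0, 0]

```text
time: 14.9
tcp_pos: [0.5672, -0.0838, 0.2096]
tool_rot: [-3.142, 0.0, 0.06]
ft_force: [-0.6, 0.3, 0.0]
width: 0.495
gripper_force: 0.0
```

Raise straight up, then check numerically that the pail hangs.

Call:
jog_arm:
  rows: [0, 0, 0, -0.015, 0, 0, 0, 0, -0.03, 0, 0, 0, 0, -0.06, 0, 0, 0, 0, -0.1, 0, 0, 0, 0, -0.1, 0, 0, 0, 0, -0.1, 0, 0, 0, 0, -0.1, 0]

```text
time: 15.6
tcp_pos: [0.567, -0.0838, 0.3095]
tool_rot: [-3.142, 0.0, 0.06]
ft_force: [0.2, -0.4, -0.5]
width: 0.501
gripper_force: 0.0
```

```bash
cat > chk.py <<'E'
from h import *
import sys
hp=[float(v) for v in sys.argv[1:3]]
a=vision.grab_frame("scene");g=a.astype(int);print(readout.sense()["tcp_pos"],readout.sense()["ft_force"])
for z,r in((.073,.047),(.153,.054)):
    c=np.array([proj("scene",[hp[0]+r*np.cos(t),hp[1]+r*np.sin(t),z]) for t in np.linspace(0,6.28,90)]);print(z,c.min(0),c.max(0))
u0,v0=[int(x) for x in proj("scene",[*hp,.153])]
for v in range(v0-12,v0+50,4): print(v,u0-32,' '.join(str(g[v,u].sum()//3) for u in range(u0-32,u0+33,2)))
E
python3 chk.py .543 -.0855
```

```text
[ 0.56683603 -0.08376973  0.30903892] [-0.10336091  0.62324899 -0.36788943]
0.073 [204.69617363 202.47144614] [237.57048211 223.11944287]
0.153 [199.75996783 178.7601623 ] [238.92008447 201.79637444]
177 187 149 152 151 150 152 152 151 152 154 152 151 152 154 161 93 110 131 74 61 159 155 154 153 154 154 153 153 152 153 152 153 154 153
181 187 151 150 151 152 150 150 149 152 153 162 85 89 93 93 118 105 92 91 164 135 155 151 151 152 149 154 153 152 152 152 150 152 151
185 187 149 149 150 150 154 152 152 139 89 91 93 92 92 95 99 81 93 91 87 65 69 87 84 84 84 80 153 151 150 152 150 152 152
189 187 148 149 146 149 149 150 159 88 95 92 92 92 93 95 98 78 90 164 152 154 135 133 151 153 136 153 103 152 153 151 149 150 150
193 187 151 151 149 151 151 150 156 134 156 97 158 83 85 166 60 84 155 152 151 155 135 155 155 124 157 99 132 154 152 152 151 151 153
197 187 149 151 148 151 150 150 153 103 63 147 167 92 74 141 55 67 142 138 123 79 136 157 145 95 105 81 164 153 151 154 153 153 153
201 187 149 153 152 151 150 151 152 164 62 72 73 81 72 80 53 75 82 92 79 66 137 92 89 89 89 78 164 152 152 152 
[... 378 characters left out ...]
7 91 92 93 93 90 95 92 90 93 95 67 75 77 77 78 82 84 85 89 91 91 91 89 85 114 155 150 152 152 152 152 151 153
221 187 91 91 92 93 94 96 94 94 94 93 95 98 79 76 79 81 83 86 88 88 85 124 162 154 154 152 161 82 87 83 159 154 157
225 187 91 92 93 97 93 92 95 92 94 94 95 92 95 97 95 95 93 96 97 94 94 171 160 160 160 161 76 91 92 89 91 90 90
229 187 89 91 91 89 93 96 93 93 92 95 93 91 94 94 94 92 96 96 96 97 93 166 153 154 151 152 154 153 153 155 158 160 165
233 187 162 80 92 93 94 90 94 97 94 95 94 94 96 93 89 92 94 93 94 94 81 156 148 154 153 153 154 153 153 153 152 150 84
237 187 153 152 154 158 88 93 94 92 94 92 94 90 95 95 92 92 90 80 161 159 156 154 150 155 155 155 154 153 152 152 152 152 86
```

Call:
jog_arm:
  rows: [-1, -0.03, -0.03, 0, 0.06, -1, -0.0655, -0.062, 0, 0.06, -1, -0.0655, -0.062, 0, 0.06, -1, -0.0655, -0.062, 0, 0.06, -1, -0.0655, -0.062, 0, 0.06, -1, -0.0655, -0.062, 0, 0.06, -1, -0.0655, -0.062, 0, 0.06, -1, -0.0655, -0.062, 0.03, 0.06, -1, -0.0655, -0.062, 0.06, 0.06, -1, -0.0655, -0.062, 0.09, 0.06, -1, -0.0655, -0.062, 0.106, 0.06, -1, -0.0655, -0.062, 0.106, 0.06]

```text
time: 16.85
tcp_pos: [0.4969, -0.0261, 0.201]
tool_rot: [-3.141, 0.005, -0.001]
ft_force: [0.7, -0.3, -0.1]
width: 0.003
gripper_force: 0.0
```

Call:
jog_arm:
  rows: [-1, 0.01, 0, 0, 0, -1, 0.018, -0.001, 0, 0, -1, 0.021, -0.001, 0, 0, -1, 0.024, -0.001, 0, 0, -1, 0.0265, -0.001, 0, 0, -1, 0.029, 0, 0, 0, -1, 0.0315, 0, 0, 0, -1, 0.034, 0, 0, 0, -1, 0.037, 0, 0, 0, -1, 0.04, 0, 0, 0, -1, 0.043, -0.001, 0, 0, -1, 0.046, -0.001, 0, 0]

```text
time: 18.05
tcp_pos: [0.5444, -0.0248, 0.2035]
tool_rot: [3.142, -0.0, -0.0]
ft_force: [-0.5, 0.7, -0.3]
width: 0.003
gripper_force: 0.5
```

Call:
jog_arm:
  rows: [-1, 0.004, 0, 0, 0, -1, 0.009, -0.001, 0, 0, -1, 0.013, -0.002, 0, 0, -1, 0.017, -0.0035, 0, 0, -1, 0.0205, -0.0045, 0, 0, -1, 0.0235, -0.006, 0, 0, -1, 0.027, -0.008, 0, 0, -1, 0.031, -0.01, 0, 0, -1, 0.0345, -0.012, 0, 0, -1, 0.038, -0.014, 0, 0, -1, 0.041, -0.0165, 0, 0, -1, 0.044, -0.0195, 0, 0]

```text
time: 19.25
tcp_pos: [0.5884, -0.0052, 0.2036]
tool_rot: [-3.142, -0.0, -0.0]
ft_force: [-0.4, -0.6, -0.1]
width: 0.007
gripper_force: 0.4
```

```bash
python3 chk.py .636 -.043 | awk 'NR<4||NR%2'
```

```text
[ 0.58882953 -0.00443807  0.20358054] [-0.4274016   0.48702448  0.07274757]
0.073 [212.91189693 223.784897  ] [247.88734759 247.15684149]
0.153 [207.96774803 199.24487378] [249.72911206 225.44170862]
203 196 88 162 154 151 152 158 91 41 44 58 61 65 78 57 124 162 158 155 119 87 87 81 78 168 46 82 129 161 153 152 152 151 152
211 196 92 86 158 153 154 157 164 82 68 134 153 153 165 67 84 84 66 60 161 152 149 149 149 150 150 151 141 79 94 146 151 151 151
219 196 93 92 92 91 92 88 88 164 165 93 154 60 157 151 152 131 133 133 134 135 139 57 84 85 168 137 112 48 74 98 55 52 55
227 196 90 92 94 94 90 93 93 92 92 89 68 68 69 122 62 90 118 128 135 135 139 124 107 79 98 81 64 55 75 59 44 46 47
235 196 91 91 93 97 96 93 92 93 89 97 64 69 71 74 76 75 79 82 85 85 88 90 89 90 90 71 69 96 79 60 62 60 60
243 196 157 164 85 89 90 90 92 91 93 92 94 61 70 73 76 75 78 81 82 86 87 89 89 90 82 67 89 80 48 51 53 51 58
251 196 166 91 93 95 94 94 90 94 94 90 91 90 90 91 91 93 93 85 86 85 84 83 90 94 43 71 70 69 71 68 68 69 70
259 196 153 160 82 94 94 91 93 95 92 93 92 94 92 91 91 93 94 89 91 89 87 90 89 73 47 82 79 78 77 79 79 79 76
```

Call:
jog_arm:
  rows: [-1, 0.003, -0.003, 0, 0, -1, 0.006, -0.0055, 0, 0, -1, 0.009, -0.009, 0, 0, -1, 0.0115, -0.012, 0, 0, -1, 0.014, -0.0155, 0, 0, -1, 0.016, -0.019, 0, 0, -1, 0.018, -0.0225, 0, 0, -1, 0.02, -0.026, 0, 0, -1, 0.0215, -0.03, 0, 0, -1, 0.023, -0.0335, 0, 0, -1, 0.024, -0.037, 0, 0, -1, 0.0245, -0.039, 0, 0]

```text
time: 20.5
tcp_pos: [0.6127, 0.0341, 0.2036]
tool_rot: [-3.141, -0.0, 0.0]
ft_force: [-0.9, -0.5, 1.0]
width: 0.004
gripper_force: 0.4
```

Call:
jog_arm:
  rows: [-1, 0.001, -0.002, 0, 0, -1, 0.001, -0.004, 0, 0, -1, 0.001, -0.006, 0, 0, -1, 0.001, -0.007, 0, 0, -1, 0.001, -0.007, 0, 0]

```text
time: 21.0
tcp_pos: [0.6137, 0.0409, 0.2037]
tool_rot: [-3.141, -0.0, -0.0]
ft_force: [0.6, 0.3, 0.4]
width: 0.005
gripper_force: 0.0
```

Call:
jog_arm:
  rows: [-1, 0, -0.0015, 0, 0, -1, 0, -0.003, 0, 0, -1, 0, -0.0045, 0, 0, -1, 0, -0.006, 0, 0, -1, 0, -0.006, 0, 0]

```text
time: 21.5
tcp_pos: [0.6135, 0.0472, 0.2036]
tool_rot: [-3.141, 0.0, 0.0]
ft_force: [0.5, 0.6, -0.2]
width: 0.007
gripper_force: 0.2
```

Call:
jog_arm:
  rows: [-1, 0, -0.001, 0, 0, -1, 0, -0.002, 0, 0, -1, 0, -0.003, 0, 0, -1, 0, -0.004, 0, 0, -1, 0, -0.004, 0, 0]

```text
time: 22.0
tcp_pos: [0.6136, 0.0478, 0.2035]
tool_rot: [3.138, 0.001, -0.003]
ft_force: [-1.4, -8.1, 3.0]
width: 0.003
gripper_force: 4.5
```

Run:
```python
from h import *
print(readout.sense()["ft_force"])
b=vision.grab_frame("scene").astype(int)
# arm upturned tip & stub expectation for several world angles
for ph in(-.1,-.05,0,.05,.1):
    print(ph,[np.round(proj("scene",[.533+r*np.cos(ph),.056+r*np.sin(ph),z]),1) for r,z in((.17,.232),(.12,.215))])
for v in range(200,212,2): print(v,' '.join(str(b[v,u].sum()//3) for u in range(250,285)))
```

```text
[-1.38032175 -8.05567266  2.98693482]
-0.1 [array([256.8, 205.4]), array([261.3, 198.5])]
-0.05 [array([260.3, 205.7]), array([263.7, 198.8])]
0 [array([263.9, 206. ]), array([266.1, 199. ])]
0.05 [array([267.5, 206.2]), array([268.6, 199.1])]
0.1 [array([271.1, 206.2]), array([271. , 199.1])]
200 148 149 150 148 149 148 149 148 148 150 149 151 151 150 151 153 159 124 37 76 88 119 84 44 34 54 163 153 150 148 148 150 150 135 133
202 118 110 112 114 114 119 126 114 115 114 115 114 113 113 113 111 82 88 93 94 87 78 94 103 109 105 98 111 111 109 108 107 108 110 101
204 104 100 101 99 100 101 102 102 101 100 101 100 99 101 102 104 85 76 65 49 34 50 40 58 70 87 99 102 101 100 100 100 100 99 99
206 64 131 130 114 115 115 117 116 118 114 115 116 116 117 118 119 114 127 78 107 99 99 37 45 45 58 131 121 121 120 120 121 121 122 122
208 160 152 150 150 149 149 148 149 149 147 148 148 151 150 150 150 158 61 76 101 101 109 37 46 42 55 164 151 146 147 149 150 151 150 151
210 150 147 147 148 147 147 147 146 148 152 156 158 128 110 110 150 157 91 48 57 56 65 41 37 32 53 163 152 149 150 149 147 148 148 149
```

Call:
jog_arm:
  rows: [-1, 0, 0.003, 0, 0, -1, -0.005, 0.012, 0, 0, -1, -0.01, 0.025, 0, 0, -1, -0.01, 0.025, -0.03, 0, -1, -0.01, 0.025, -0.07, 0, -1, -0.01, 0.025, -0.1, 0, -1, -0.01, 0.025, -0.1, 0, -1, -0.01, 0.025, -0.1, 0, -1, -0.01, 0.025, -0.1, 0, -1, -0.01, 0.025, -0.1, 0, -1, -0.01, 0.025, -0.1, 0]

```text
time: 23.15
tcp_pos: [0.6032, 0.0255, 0.3026]
tool_rot: [-3.142, 0.002, -0.0]
ft_force: [-0.7, 0.6, 0.2]
width: 0.006
gripper_force: 0.0
```

Run:
```python
from h import *
a=vision.grab_frame("scene").astype(int);vision.grab_frame("scene");S=readout.sense();print(S["tcp_pos"],S["ft_force"])
for _ in range(8): b=vision.grab_frame("scene").astype(int)
hp=(.675,.066)
for z,r in((.073,.047),(.153,.054)):
    c=np.array([proj("scene",[hp[0]+r*np.cos(t),hp[1]+r*np.sin(t),z]) for t in np.linspace(0,6.28,90)]);print(z,c.min(0),c.max(0))
print("motion",np.abs(a-b)[190:275,235:310].mean(),np.abs(a-b)[280:360,100:200].mean())
for v in (206,216,226,236,246,256,264): print(v,' '.join(str(b[v,u].sum()//3) for u in range(236,306,2)))
```

```text
[0.60343202 0.02564581 0.30298739] [ 0.02361085  0.20955448 -0.86967635]
0.073 [251.25307975 235.85917818] [287.54789734 260.91636877]
0.153 [247.68267647 210.82436482] [291.07843385 238.9833248 ]
motion 4.049934640522876 0.8627083333333333
206 146 145 142 147 149 104 76 55 88 87 74 120 120 120 121 119 72 98 44 46 168 156 157 156 157 139 144 150 57 88 140 133 134 137 136
216 147 143 146 159 58 61 148 147 146 149 146 149 78 83 73 147 146 146 144 146 127 130 127 146 145 145 147 146 138 48 70 140 132 135 139
226 93 87 87 93 63 92 84 151 146 146 150 78 81 78 151 143 143 142 143 143 125 128 125 143 143 145 145 148 77 59 105 136 134 134 137
236 89 88 167 89 74 151 160 57 67 68 86 62 75 108 128 133 131 130 129 131 133 133 107 80 137 84 81 61 151 146 147 147 148 136 137
246 146 144 77 87 45 44 45 55 66 67 69 72 73 75 77 80 80 85 85 86 87 89 87 87 84 82 69 98 92 114 113 152 147 146 145
256 85 89 89 80 47 45 55 55 52 60 72 72 72 74 77 79 81 83 85 86 86 86 86 85 70 67 67 66 76 47 48 125 133 146 144
264 86 85 92 51 48 54 54 53 53 55 52 52 51 53 51 52 54 51 51 49 79 75 75 76 75 76 67 68 68 42 49 125 150 146 147
```

Call:
jog_arm:
  rows: [-1, 0, 0, 0, 0, -1, 0, 0, 0, 0, -1, 0, 0, 0, 0, -1, 0, 0, 0, 0, -1, 0, 0, 0, 0, -1, 0, 0, 0, 0, -1, 0, 0, 0, 0, -1, 0, 0, 0, 0, -1, 0, 0, 0, 0, -1, 0, 0, 0, 0, -1, 0, 0, 0, 0, -1, 0, 0, 0, 0]

```text
time: 24.85
tcp_pos: [0.6037, 0.0257, 0.3036]
tool_rot: [-3.142, -0.0, -0.0]
ft_force: [-0.2, 0.5, 0.1]
width: 0.006
gripper_force: 0.0
```

Call:
jog_arm:
  rows: [-1, 0, 0, 0, 0, -1, 0, 0, 0, 0, -1, 0, 0, 0, 0, -1, 0, 0, 0, 0, -1, 0, 0, 0, 0, -1, 0, 0, 0, 0, -1, 0, 0, 0, 0, -1, 0, 0, 0, 0, -1, 0, 0, 0, 0, -1, 0, 0, 0, 0, -1, 0, 0, 0, 0, -1, 0, 0, 0, 0]

```text
time: 26.05
tcp_pos: [0.6037, 0.0257, 0.3036]
tool_rot: [-3.142, -0.0, -0.0]
ft_force: [-0.2, -1.0, 0.0]
width: 0.003
gripper_force: 0.0
```

Run:
```python
from h import *
F=[vision.grab_frame("scene").astype(int) for _ in range(10)]
for b in F[1:]: print(np.round([np.abs(F[0]-b)[190:275,235:310].mean(),np.abs(F[0]-b)[280:360,100:200].mean()],2))
for v in (236,246,256): print(v,' '.join(str(F[-1][v,u].sum()//3) for u in range(236,306,2)))
f0=np.load("f0.npz")["a"].astype(int)
b=F[-1]
for n,(u,v) in dict(bowls=(140,255),pot=(219,202),cup=(83,240),bowl=(384,275),tub=(403,224),spat=(365,212)).items(): print(n,np.abs(b-f0)[v-25:v+25,u-25:u+25].mean().round(1))
```

```text
[1.18 0.86]
[1.41 0.86]
[1.59 0.87]
[1.68 0.87]
[1.65 0.85]
[1.5  0.87]
[1.26 0.87]
[1.08 0.86]
[1.05 0.87]
236 90 89 168 89 74 150 162 62 67 68 89 62 78 108 130 132 131 130 130 132 133 133 110 65 140 82 82 62 150 146 146 147 150 137 138
246 145 144 77 88 44 45 45 61 67 70 71 72 73 75 78 79 80 84 84 85 85 85 86 85 84 80 71 97 91 115 113 152 147 145 145
256 86 89 89 81 44 47 55 54 53 65 71 73 73 75 76 78 83 83 84 86 86 85 84 83 67 68 68 66 77 51 51 127 134 146 145
bowls 4.5
pot 9.9
cup 3.7
bowl 2.3
tub 3.1
spat 3.2
```

```bash
python3 -c "
from bench import order
print(order.finish_job())"
```

```text
the job is handed in; nothing more can be done
None
```

I pressed the lid level, hung the pail on the swung-out hook, pushed the loaded arm back to its stop over the tray, and handed the job in at about 26.5 s; no verdict came back, but the last pictures showed the pail upright, nearly still and clear of the fingers.

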